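# Lock the sample carousel for transport

## Robot

A 6-joint arm with a two-finger parallel gripper is mounted at the origin on the work surface. World frame = base frame: x ahead of the robot, y to its left, z up, the work surface at z = 0. Lengths are in mm, angles in degrees, forces in N, time in s.
With the tool pointing down it reaches from about 250 to 775 mm from the base axis. Payload 8.9 kg.
Tool frame: the origin (TCP) lies midway between the tips of the shut fingers; the grasp point (between the pads) lies 19 mm behind it; z points along the fingers, y is the line along which they close (so a half turn about z gives the same grasp; the last joint's range is limited). The gripper opens to 85 mm and grips with 20 to 120 N. Pads are 22 mm wide; open, the fingers measure 114 mm over their backs; the gripper's body (76 mm by 85 mm) begins 54 mm behind the grasp point. The pads swing forward as they close: fully open they stand 13 mm farther back than shut.
Start: joints at [-82.466, 16.656, -8.789, 64.555, 0, 82.019], TCP at [140.44, -505.866, 231.305] pointing down, gripper open.
Joint ranges: [-144.48, 144.48], [-52.06, 99.96], [-74.48, 78.29], [-112.23, 115.85], [-86.99, 84.42], [-180, 180]. Speed limits (degrees/s): [127.2, 127.2, 159.86, 180, 180, 180].

## Interface

Orientations are given as [roll, pitch, yaw] about the fixed x, y, z axes, in that order (R = Rz(yaw) Ry(pitch) Rx(roll)).
In Python, from workcell import robot gives the robot as it stands.
- The arm moves only by the tool play_rows, never from a script. Its argument "commands" is a list of rows, each a list of 6 numbers: the shift along the tool's x, y, z in units of 0.5 m (1.0 is 0.5 m), then the turn, a rotation vector about the tool's x, y, z in units of pi rad (1.0 is pi rad). A call has 1 to 20 rows; each row shifts and turns the commanded pose from where the row before left it, along the tool's axes as they then stand; what a row does not reach is not made up. A row lasts 1/10 s, in which the tool goes at most 50 mm and 8.59 degrees, less where a joint would pass 70% of its speed; a pose out of reach is approached as far as the arm can. A call with a number of a shift or a turn outside -1 to 1 is refused whole. A call with a gripper value outside its range is refused whole. "jaw" is the gripper's target within -1 to 1 (shut at 1, half-way at 0, fully open at -1), set as the call begins (left out, the last holds). The fingers move at their own pace and stop on an object; "grip_force" is the grip in N (left out, the last holds). Time passes only in rows, so rows that do not move let the fingers close. It gives the time, the measured TCP pose, the force, the opening and the grip force at its end, in the units of the state.
- robot.sense(): the state, without advancing time (a new reading comes with each control period).
- robot.snapshot(name): name is "side" or "top" or "wrist"; returns the picture (400x640x3 uint8, red, green, blue); there is no depth.
- robot.camera_params(name): a dict with "K" (3x3 intrinsics, pixels), "k1" (the pictures are not rectified: a ray, as slopes to the right and down, at radius r is drawn at 1 + k1 r^2 times it, then the intrinsics apply), "R" (3x3) and "t" (3): a world point X has camera coordinates R X + t; the wrist camera has in their place "mount" (4x4, takes a point from camera to tool coordinates, whose origin is the TCP and whose axes are the flange's). Camera axes: x right, y down, z forward; pixel columns grow to the right and rows downward; lengths in mm; the calibration is good to about 2 mm. A picture is of the moment at which its call begins: read the wrist's pose just before it. camera_params takes no time and is no camera call.
- robot.close_job(): hands the job in; it is judged then, once.
Trained networks look in the newest picture that a camera, given by its name, has taken for a name from the list of things; names that differ only in an ending like _2 or _b are one class to them, and where a whole thing is asked for, a point or a joint stands for the part that bears it (a point fixed in the world has none). Each returns a list of dicts, best first, with "score" (0 to 1); they miss things now and then, are a little off and sometimes report something else, mostly with a low value. They report only what shows in the picture. A call takes as long as a camera call. They do not tell look-alikes from the thing itself.
- robot.spot_in(camera, target): "rect" ([left, top, width, height] in pixels, round what is visible of it).
- robot.silhouettes(camera, target): "pixels" (400x640 bool, what is visible of it) and "rect" ([left, top, width, height] in pixels, round what is visible of it).
The state is a dict: "time": time; "q": joint angles; "qvel": joint speeds; "joint_torque": joint torques, N m; "ee_pos": TCP position; "tool_rot": TCP orientation; "wrist_force": force on the tool from outside, world axes, zero at the start; "torque": the same for the moment, N m; "grip_width": opening from 0.0 (shut) to 1.0 (fully open); "grasp_force": force on a finger pad.
Only numpy, scipy, OpenCV 4.12 (cv2) and the standard library are available. Lean on these libraries where they do the work, as an engineer would, in place of code of your own. Each camera call takes 0.05 s, during which the arm holds its last target. There are 200 camera calls.

## Task

Lock the empty sample carousel so that the sampler can be moved: push the carousel round until its brass lock hole stands at the orange pointer, and leave it there while you fetch the orange-headed lock pin from the tool stand, set it upright in the lock hole and let go of it. Then ease the carousel slowly on counter-clockwise (seen from above), feeling for the socket hidden under it, until the pin drops fully home and the carousel stops dead; push with a light hand throughout and stop at once when it locks. Leave everything else on the bench where it is.

Things in the scene. Friction and masses are not known exactly. Their poses are not given: they have to be found in the camera images.
- carousel: Aluminium disc, radius 125 mm, 12 mm thick, on the square dark deck (310 x 310 mm, 90 mm above the bench) of a sampler. Origin on its vertical axis at the disc's underside, 92 mm above the bench; x axis points to the lock hole, z up. Turns freely both ways with slight drag (1 to 2 N at a spoke), stays where left. Lock hole starts 25 to 105 degrees clockwise of the pointer.
- spoke_tip (a point): Outer upper end of one of four steel spokes to push on: ribs 12 mm thick, from the hub (radius 26 mm, top 132 mm above the bench) to 85 mm from the axis, upper face 128 mm above the bench, at 45, 135 (this one), 225 and 315 degrees counter-clockwise from the carousel's x axis. The disc between them is flat, upper face 104 mm above the bench. Push with 15 N at most; 6 N once locked.
- lock_hole (a point): Centre of the mouth of the lock hole: vertical through hole, 12 mm in diameter with a 1.5 mm chamfer, in a brass block 28 x 28 mm on the carousel, 105 mm from its axis. Mouth 118 mm above the bench, 28 mm above the deck; z up.
- pointer_aim (a point): Where the line of the orange pointer crosses the lock hole's circle: 105 mm from the carousel's axis, 118 mm above the bench. The pointer shows where to set the pin, ahead of its socket: a flat blade on a dark post at the deck's edge, pointing at the axis, tip 123 mm from it. The lock hole is at the pointer when within 8 mm of this point; 2 or 3 mm is better.
- deck (a point): Middle of the sampler's deck, under the carousel, on its axis, 90 mm above the bench. The pin's socket is a 12.5 mm chamfered hole in this deck, 105 mm from the axis, 24 mm deep, hidden by the disc. It lies 10 to 80 mm past the pointer, counter-clockwise along the lock hole's circle, differing each time (the lock is adjustable). Once the pin drops in, the carousel locks dead, with about 2 mm of play.
- lock_pin_head (a point): Centre of the orange head (22 mm wide, 36 mm tall, upright cylinder) of the loose lock pin, 70 g; z up the pin. Head's underside 18 mm below this point, tip 64 mm below. Starts upright in one of the stand's three places, head resting on its top. Fully home, the head rests on the brass block, this point 18 mm above the hole's mouth; with the tip on the deck, 36 mm above it.
- lock_pin_tip (a point): Tip of the lock pin's steel shaft: 10 mm in diameter, 46 mm long, chamfered tip. It drops by its own weight into a hole that it meets. It bears up to 18 N in all against carousel or deck (a push of 6 N on a spoke of the locked carousel is safe, 12 N is too much). Ease on at about 10 mm/s: faster, the load outruns the force reading.
- level_key_head (a point): Head centre of another service key, the same in shape but with a blue head, standing in the same tool stand; to be left there.
- lift_key_head (a point): Head centre of a third service key, the same in shape but with a black head, standing in the same tool stand; to be left there.
- tool_stand: Grey block 210 x 50 mm, 50 mm tall, fixed to the bench, with three 12 mm holes in a row along its x axis, 65 mm apart (the middle one at its centre); origin at the centre of its underside.
- crucible1: White ceramic crucible, 28 mm wide and 26 mm tall, in the middle of the tray; origin at the centre of its underside. To be left alone.
- dome: Polished steel furnace cover with a small knob, 100 mm wide and 63 mm tall, standing on the bench; origin at the centre of its underside. To be left alone.
- standard_jar: Amber glass jar with a white lid, 48 mm wide and 75 mm tall; origin at the centre of its underside. To be left alone.
- tweezers: Steel tweezers lying flat, 130 mm long, 8 mm high; origin under their middle. To be left alone.
There are look-alikes about, which are no part of the job. Of the things that look like the part that bears lock_pin_head, take the one that is farthest from the robot's base at the start.

How it is judged (in metres and radians):
On the way, in this order (a step that is already met when the one before it is completed fails the run):
1. the carousel stands with its lock hole within 8 mm of the pointer's aim point, with the lock pin still in the tool stand (horizontal distance between lock_hole and pointer_aim below 0.008 m and angular speed of carousel below 0.05 rad/s and distance of lock_pin_head from where it was at the start of the episode below 0.02 m), for 0.4 s.
2. the lock pin stands upright in the lock hole, let go (horizontal distance between lock_pin_head and lock_hole below 0.008 m and z of lock_pin_head in the frame of lock_hole below 0.042 m and angle between lock_pin_head's own z axis and vertical below 0.2 rad and contact force between the fingers and lock_pin below 0.1 N), for 0.3 s.
At the end, for the whole second after the job is handed in: The lock pin stands upright (within 0.1 rad) and fully home in the lock hole, its head within 3 mm of resting on the brass block and within 5 mm of the hole's axis, so that its shaft is in the deck's socket, and the carousel is at rest (z of lock_pin_head in the frame of lock_hole below 0.021 m and horizontal distance between lock_pin_head and lock_hole below 0.005 m and angle between lock_pin_head's own z axis and vertical below 0.1 rad and angular speed of carousel below 0.05 rad/s); the robot touches nothing.
It fails at once if the carousel is pushed or pressed by the fingers with more than 15 N (contact force between the fingers and carousel above 15 N).
It fails at once if the lock pin is driven against the carousel or against the sampler's deck with more than 18 N (contact force between lock_pin and carousel above 18 N or contact force between lock_pin and sampler above 18 N).
It fails at once if a bystander is disturbed (moved by more than 20 mm) (distance of any of level_key_head, lift_key_head, crucible1, dome, standard_jar, tweezers from where it was at the start of the episode above 0.02 m).
It also fails if it takes over 72 s, if anything falls off the work surface, if the arm or the gripper's body presses on something with over 40 N, if the wrist force passes 120 N, or if a joint passes its speed limit or range.

## Working session

There is one attempt and no reset: what is moved stays moved. The work goes in short steps, Python scripts to look and compute and a tool call to move; the robot and the scene stay as the last step left them, time stands still between calls to the robot, and variables do not carry over. Pictures are saved under pics/ and viewed, at most 10 in all, crops included, and the job is handed in when it is done.

Besides the shell and the picture viewer there is one more tool, called after "Call:" as name([rows], argument=value, ...), one row to a line, values as JSON. play_rows: Moves the arm, as the interface text tells. Shifts and turns lie within -1 to 1; 1 stands for 0.5 m of shift or pi rad of turn. Its arguments: {"type":"object","properties":{"commands":{"type":"array","items":{"type":"array","items":{"type":"number","minimum":-1,"maximum":1}}},"jaw":{"type":"number"},"grip_force":{"type":"number"}},"required":["commands"]}

```bash
mkdir -p pics; ls; cat > h.py <<'E'
import numpy as np, cv2
from workcell import robot
from scipy.spatial.transform import Rotation as Ro
def cam(n):
    p=robot.camera_params(n); K=np.array(p['K']); k1=p['k1']
    if 'mount' in p:
        s=robot.sense(); T=np.eye(4); T[:3,:3]=Ro.from_euler('xyz',s['tool_rot'],degrees=True).as_matrix(); T[:3,3]=s['ee_pos']
        W=T@np.array(p['mount']); R=W[:3,:3].T; t=-R@W[:3,3]
    else: R=np.array(p['R']);t=np.array(p['t'])
    return K,k1,R,t
def ray(c,u,v):
    K,k1,R,t=c
    d=cv2.undistortPoints(np.array([[[u,v]]],float),K,np.array([k1,0,0,0.]))[0,0]
    return -R.T@t, R.T@np.array([d[0],d[1],1])
def atz(c,u,v,z):
    o,d=ray(c,u,v); return o+d*(z-o[2])/d[2]
def proj(c,X):
    K,k1,R,t=c
    return cv2.projectPoints(np.array(X,float).reshape(-1,1,3),cv2.Rodrigues(R)[0],t,K,np.array([k1,0,0,0.]))[0][:,0]
def save(im,n): cv2.imwrite('pics/'+n,cv2.cvtColor(im,cv2.COLOR_RGB2BGR))
E
python3 - <<'E'
from h import *
s=robot.sense();print(s)
for n in ['top','side']:
    im=robot.snapshot(n); save(im,n+'0.png'); c=cam(n); print(n,-c[2].T@c[3])
    for t in ['lock_pin_head','level_key_head','lift_key_head','carousel','lock_hole','tool_stand','pointer_aim','spoke_tip','dome','standard_jar','crucible1','tweezers']:
        try: print(t,[(np.round(r['rect']).tolist(),round(r['score'],2)) for r in robot.spot_in(n,t)][:5])
        except Exception as e: print(t,e)
E
```

```text
pics
{'time': 0.0, 'q': array([-8.24653601e+01,  1.66879818e+01, -8.82993746e+00,  6.45553019e+01,
       -1.13730204e-03,  8.20195968e+01]), 'qvel': array([-0.0667374 ,  0.04192994,  0.01635691, -0.06766508,  0.09513354,
       -0.09660905]), 'joint_torque': array([ 1.78128539e-03, -5.37151623e+01,  3.31363606e+01,  1.63252791e-02,
       -3.73582918e-05,  1.13268307e-06]), 'ee_pos': array([ 140.38118865, -505.4356139 ,  230.74826313]), 'tool_rot': array([-1.79927330e+02, -9.03932844e-03,  1.55150380e+01]), 'wrist_force': array([-0.2569897 , -0.23646917, -0.28327866]), 'torque': array([ 0.03276183, -0.01284006,  0.01391516]), 'grasp_force': 0.0, 'grip_width': 1.0036896627080356}
top [ 377.59387123   23.23026504 1132.37060412]
lock_pin_head [([440.0, 239.0, 16.0, 9.0], 0.67), ([167.0, 147.0, 25.0, 23.0], 0.59), ([416.0, 289.0, 10.0, 6.0], 0.42)]
level_key_head [([446.0, 193.0, 12.0, 4.0], 0.64), ([152.0, 191.0, 46.0, 22.0], 0.55)]
lift_key_head [([235.0, 111.0, 146.0, 138.0], 0.59)]
carousel [([256.0, 128.0, 105.0, 103.0], 0.64)]
lock_hole [([261.0, 126.0, 99.0, 102.0], 0.89)]
tool_s
[... 712 characters left out ...]
20.0], 0.75), ([272.0, 302.0, 107.0, 44.0], 0.4)]
lift_key_head [([318.0, 304.0, 12.0, 19.0], 0.5)]
carousel [([284.0, 154.0, 102.0, 67.0], 0.57)]
lock_hole [([287.0, 154.0, 96.0, 66.0], 0.81)]
tool_stand [([274.0, 302.0, 107.0, 45.0], 0.71), ([323.0, 118.0, 18.0, 29.0], 0.49)]
pointer_aim [([310.0, 216.0, 8.0, 11.0], 0.5), ([266.0, 154.0, 133.0, 100.0], 0.35)]
spoke_tip [([287.0, 156.0, 97.0, 62.0], 0.7), ([321.0, 306.0, 11.0, 17.0], 0.3)]
dome [([235.0, 134.0, 34.0, 27.0], 0.83), ([309.0, 215.0, 13.0, 12.0], 0.5), ([324.0, 118.0, 17.0, 31.0], 0.25)]
standard_jar [([324.0, 118.0, 14.0, 30.0], 0.54)]
crucible1 [([432.0, 297.0, 16.0, 15.0], 0.43)]
tweezers [([287.0, 134.0, 22.0, 20.0], 0.69)]
```

```bash
python3 - <<'E'
import cv2,numpy as np
a=cv2.imread('pics/top0.png');b=cv2.imread('pics/side0.png')
cv2.imwrite('pics/tc.png',cv2.resize(a[85:335,140:480],None,fx=2.3,fy=2.3,interpolation=cv2.INTER_CUBIC))
cv2.imwrite('pics/sc.png',cv2.resize(b[110:360,200:460],None,fx=2.4,fy=2.4,interpolation=cv2.INTER_CUBIC))
E
```

```text
(no output)
```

View pics/tc.png

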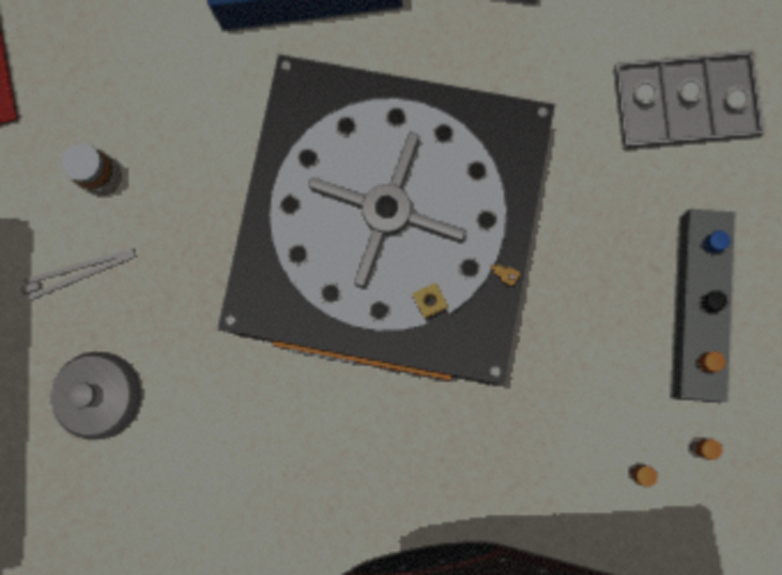

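View pics/sc.png

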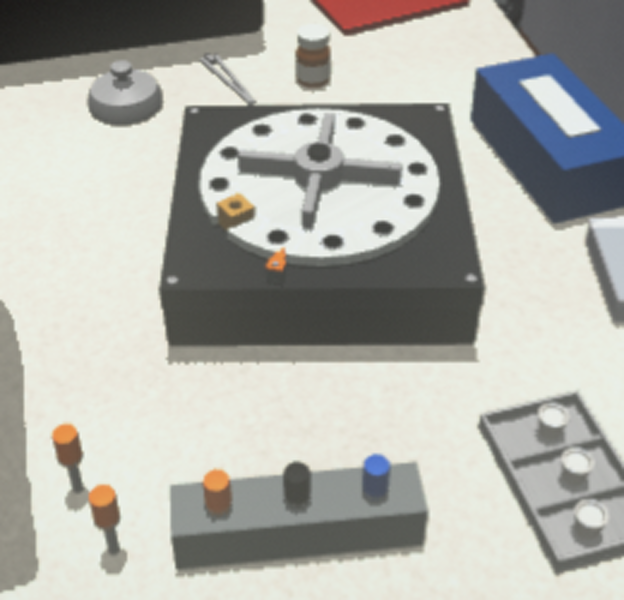

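The orange-headed candidates in the top picture are (450,242) in the stand, and (448,280) and (420,292) standing loose on the bench. The one in the stand is farthest from the base. The hole is at about (327,215) and the pointer at about (360,204), roughly 35° counter-clockwise of it.

```bash
python3 - <<'E'
from h import *
from scipy.optimize import least_squares
im=cv2.cvtColor(cv2.imread('pics/top0.png'),cv2.COLOR_BGR2RGB); c=cam('top')
hsv=cv2.cvtColor(im,cv2.COLOR_RGB2HSV); g=cv2.cvtColor(im,cv2.COLOR_RGB2GRAY)
# disc: edge radial from (308,175), going outward: last bright->dark
P=[]
gb=cv2.GaussianBlur(g,(3,3),0).astype(float)
for a in np.arange(0,360,3):
    rr=np.arange(40,62,.25); u=308+rr*np.cos(np.radians(a)); v=175+rr*np.sin(np.radians(a))
    p=cv2.remap(gb.astype(np.float32),u[None].astype(np.float32),v[None].astype(np.float32),1)[0]
    d=np.diff(p); i=d.argmin()
    if d[i]<-5: P.append(atz(c,u[i],v[i],104)[:2])
P=np.array(P)
f=least_squares(lambda q:np.hypot(*(P-q[:2]).T)-q[2],[400,0,125],loss='soft_l1')
C=f.x[:2];print('disc',f.x,len(P),np.std(f.fun))
H,S,V=cv2.split(hsv)
def blob(mask,z,name):
    n,l,st,ce=cv2.connectedComponentsWithStats(mask.astype(np.uint8))
    for i in range(1,n):
        if st[i,4]>8: print(name,st[i].tolist(),ce[i].round(1),atz(c,*ce[i],z).round(1))
m=(S>110)&(H<20); m[:, :345]=0; blob(m,86,'orange')
m=(S>90)&(H>=17)&(H<32); m[:,:300]=0; blob(m,118,'brass')
m=(S>120)&(H>100)&(H<130);m[:,:430]=0; blob(m,86,'blue')
cs=cam('side'); i2=cv2.cvtColor(cv2.imread('pics/side0.png'),cv2.COLOR_BGR2RGB)
for t in ['lock_hole','pointer_aim']:
    print(t)
# hand px from crops
for nm,cc,u,v,z in [('hole top',c,430/2.3+140,299/2.3+85,118),('hole side',cs,235/2.4+200,206/2.4+110,118),
 ('pointer tip top',c,492/2.3+140,266/2.3+85,118),('hub top',c,386/2.3+140,207/2.3+85,132),('hub side',cs,319/2.4+200,152/2.4+110,132),
 ('pin top',c,712/2.3+140,359/2.3+85,86),('pin side',cs,216/2.4+200,477/2.4+110,86),('stand end L',c,738/2.3+140,212/2.3+85,50),('standR',c,728/2.3+140,401/2.3+85,50)]:
    X=atz(cc,u,v,z); print(nm,X.round(1),'r,ang from C',np.hypot(*(X[:2]-C)).round(1),np.degrees(np.arctan2(*(X[:2]-C)[::-1])).round(1))
E
```

```text
disc [586.09916789  65.80948128 124.7937493 ] 120 6.345921247537485
orange [345, 3, 227, 20, 1735] [457.6  12.2] [1012.  -332.2   86. ]
orange [354, 200, 12, 10, 54] [359.8 204. ] [517.8 -59.1  86. ]
orange [444, 238, 11, 9, 82] [449.1 242. ] [ 418.3 -270.9   86. ]
orange [442, 276, 12, 9, 77] [447.9 279.8] [ 328.5 -261.8   86. ]
orange [415, 288, 11, 8, 69] [419.8 291.4] [ 303.  -193.4   86. ]
orange [351, 324, 6, 5, 13] [353.5 325.7] [227.4 -32.3  86. ]
orange [447, 348, 7, 4, 9] [450.1 349.6] [ 168.1 -255.6   86. ]
orange [347, 357, 4, 7, 11] [348.6 359.6] [150.7 -18.   86. ]
orange [345, 360, 69, 40, 854] [368.2 386.7] [ 89.6 -61.   86. ]
orange [363, 365, 6, 6, 14] [365.6 367.5] [132.2 -56.8  86. ]
orange [416, 388, 5, 7, 11] [418.3 391.5] [  76.7 -175.9   86. ]
orange [590, 389, 10, 11, 38] [593.6 395.5] [  61.3 -572.    86. ]
orange [584, 391, 6, 9, 19] [586.5 395.3] [  62.  -556.2   86. ]
orange [424, 395, 10, 5, 16] [428.8 397.2] [  63.6 -199.2   86. ]
orange [406, 396, 8, 4, 14] [409.7 398.1] [  62.5 -155.4   86. ]
brass [354, 200, 12, 10, 58] [359.3 203.6] [514.3 -55.6 118. ]
brass [320, 209, 14, 14, 122] [326.6 215.4] [488.3  23.3 118. ]
brass [447, 241, 3, 4, 9] [448.  242.3] [ 416.4 -259.3  118. ]
brass [417, 289, 5, 7, 21] [419.1 291.7] [ 304.7 -185.2  118. ]
blue [446, 185, 11, 10, 71] [451.5 189.7] [ 546.3 -285.5   86. ]
lock_hole
pointer_aim
hole top [489.4  22.5 118. ] r,ang from C 106.0 -155.9
hole side [490.5  19.9 118. ] r,ang from C 106.0 -154.4
pointer tip top [521.9 -43.  118. ] r,ang from C 126.3 -120.6
hub top [584.9  65.1 132. ] r,ang from C 1.4 -148.5
hub side [588.8  69.5 132. ] r,ang from C 4.5 53.6
pin top [ 420.5 -272.2   86. ] r,ang from C 376.3 -116.1
pin side [ 420.8 -273.5   86. ] r,ang from C 377.4 -116.0
stand end L [ 583.6 -322.    50. ] r,ang from C 387.9 -90.4
standR [ 376.3 -296.3   50. ] r,ang from C 418.5 -120.1
```

```bash
cat >> h.py <<'E'
def rows(targets):
    """targets: list of (x,y,z,yaw,nrows); prints rounded rows simulating exact commanded pose"""
    s=robot.sense(); p=np.array(s['ee_pos']); R=Ro.from_euler('xyz',s['tool_rot'],degrees=True)
    out=[]
    for x,y,z,yaw,n in targets:
        T=np.array([x,y,z]); Rt=Ro.from_euler('xyz',[180,0,yaw],degrees=True)
        for k in range(n,0,-1):
            d=R.inv().apply(T-p)/k/500; w=(R.inv()*Rt).as_rotvec()/k/np.pi
            r=np.round(np.r_[d,w],4); out.append(r)
            p=p+R.apply(r[:3]*500); R=R*Ro.from_rotvec(r[3:]*np.pi)
    print('['+','.join('['+','.join('%g'%v for v in r)+']' for r in out)+']',len(out))
    print('max',max(np.linalg.norm(r[:3])*500 for r in out))
E
python3 -c "
from h import *
rows([(532.5,112,225,70,15)])"
```

```text
[[0.0724,-0.0654,0.0008,-0,-0,-0.0202],[0.0764,-0.0607,0.0008,-0,-0,-0.0202],[0.0801,-0.0557,0.0008,-0,-0,-0.0202],[0.0835,-0.0505,0.0009,-0,-0,-0.0202],[0.0865,-0.0451,0.0008,-0,-0,-0.0202],[0.0892,-0.0395,0.0009,-0,-0,-0.0202],[0.0915,-0.0338,0.0008,-0,-0,-0.0202],[0.0935,-0.0279,0.0009,-0,-0,-0.0202],[0.0951,-0.022,0.0008,-0,-0,-0.0202],[0.0963,-0.0159,0.0009,-0,-0,-0.0201],[0.0971,-0.0098,0.0008,-0,-0,-0.0202],[0.0975,-0.0036,0.0009,-0,-0,-0.0201],[0.0975,0.0026,0.0008,-0,-0,-0.0202],[0.0971,0.0087,0.0009,-0,-0,-0.0201],[0.0964,0.0149,0.0008,-0,-0,-0.0202]] 15
max 48.80740210254997
```

Call:
play_rows([
  [0.0724,-0.0654,0,0,0,-0.0202],
  [0.0764,-0.0607,0,0,0,-0.0202],
  [0.0801,-0.0557,0,0,0,-0.0202],
  [0.0835,-0.0505,0,0,0,-0.0202],
  [0.0865,-0.0451,0,0,0,-0.0202],
  [0.0892,-0.0395,0,0,0,-0.0202],
  [0.0915,-0.0338,0,0,0,-0.0202],
  [0.0935,-0.0279,0,0,0,-0.0202],
  [0.0951,-0.022,0,0,0,-0.0202],
  [0.0963,-0.0159,0,0,0,-0.0202],
  [0.0971,-0.0098,0,0,0,-0.0202],
  [0.0975,-0.0036,0,0,0,-0.0202],
  [0.0975,0.0026,0,0,0,-0.0202],
  [0.0971,0.0087,0,0,0,-0.0202],
  [0.0964,0.0149,0,0,0,-0.0202],
  [0,0,0,0,0,0],
], jaw=1, grip_force=30)

```text
time: 2.9
ee_pos: [534.6, 116.5, 230.7]
tool_rot: [180.0, -0.1, 70.4]
wrist_force: [0.9, -1.2, 0.1]
grip_width: 0.002
grasp_force: 0.0
```

```bash
python3 - <<'E'
from h import *
c=cam('wrist'); im=robot.snapshot('wrist'); save(im,'w1.png')
print(robot.camera_params('wrist')); 
for X in [(586,66,132),(489,22,118)]: print(proj(c,X))
rows([(532.5,112,112,70,6)])
E
```

```text
{'K': array([[359.36975288,   0.        , 312.31078867],
       [  0.        , 359.36975288, 194.38716643],
       [  0.        ,   0.        ,   1.        ]]), 'k1': -0.06503606308393643, 'mount': array([[-7.09550685e-04, -9.52748022e-01, -3.03760930e-01,
         7.77196956e+01],
       [ 9.99999709e-01, -5.90485115e-04, -4.83824411e-04,
        -4.46324691e-01],
       [ 2.81596443e-04, -3.03761185e-01,  9.52748164e-01,
        -1.43320324e+02],
       [ 0.00000000e+00,  0.00000000e+00,  0.00000000e+00,
         1.00000000e+00]])}
[[401.80010486 234.51112734]]
[[299.5385604  308.79890915]]
[[-0.0008,0.0001,0.0395,-0,-0,0.0003],[-0.0008,0.0001,0.0396,-0,-0,0.0003],[-0.0008,0.0001,0.0395,-0,-0,0.0002],[-0.0008,0.0001,0.0396,-0,-0,0.0003],[-0.0008,0,0.0395,-0.0001,-0,0.0002],[-0.0008,0.0001,0.0396,-0,-0,0.0003]] 6
max 19.80410311021431
```

View pics/w1.png

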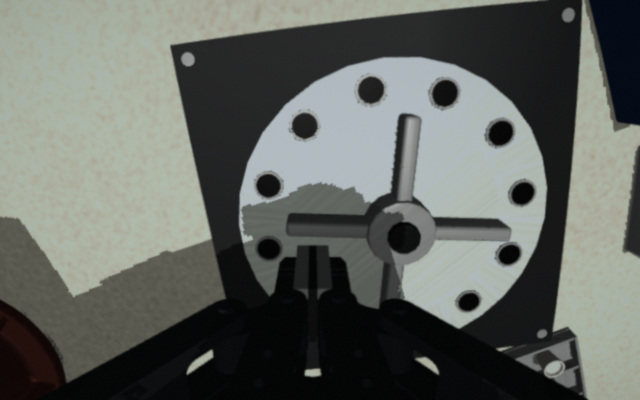

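```bash
python3 - <<'E'
from h import *
c=cam('wrist')
print(proj(c,[(532.5,112,112),(506,95,128),(586,66,128),(534.6,116.5,128)]).round())
E
```

```text
[[313. 190.]
 [288. 229.]
 [402. 229.]
 [314. 190.]]
```

Call:
play_rows([
  [-0.0008,0,0.04,0,0,0],
  [-0.0008,0,0.04,0,0,0],
  [-0.0008,0,0.04,0,0,0],
  [-0.0008,0,0.04,0,0,0],
  [-0.0008,0,0.04,0,0,0],
  [-0.0008,0,0.036,0,0,0],
  [0,0,0,0,0,0],
])

```text
time: 3.65
ee_pos: [529.4, 108.7, 111.5]
tool_rot: [-179.8, 0.1, 70.0]
wrist_force: [-0.2, -0.5, 0.0]
grip_width: 0.003
grasp_force: 0.0
```

Call:
play_rows([
  [-0.0042,-0.0013,0,0,0,-0.0097],
  [-0.0042,-0.0013,0,0,0,-0.0097],
  [-0.0042,-0.0013,0,0,0,-0.0097],
  [-0.0042,-0.0013,0,0,0,-0.0097],
  [-0.0042,-0.0013,0,0,0,-0.0097],
  [-0.0042,-0.0013,0,0,0,-0.0097],
  [-0.0042,-0.0013,0,0,0,-0.0097],
  [-0.0042,-0.0013,0,0,0,-0.0097],
])

```text
time: 4.45
ee_pos: [522.7, 94.4, 114.5]
tool_rot: [179.9, -0.0, 84.0]
wrist_force: [-0.4, 1.5, -0.8]
grip_width: 0.001
grasp_force: 0.9
```

```bash
cat >> h.py <<'E'
C=np.array([586.1,65.8])
def pol(p):
    d=np.array(p[:2])-C; return round(np.hypot(*d),1),round(np.degrees(np.arctan2(d[1],d[0])),1)
def brass(n):
    c=cam(n); im=robot.snapshot(n); hsv=cv2.cvtColor(im,cv2.COLOR_RGB2HSV); H,S,V=cv2.split(hsv)
    m=((S>90)&(H>=17)&(H<32)).astype(np.uint8)
    k,l,st,ce=cv2.connectedComponentsWithStats(m)
    for i in range(1,k):
        if st[i,4]>40:
            X=atz(c,*ce[i],118)
            if np.hypot(*(X[:2]-C))<140: print(n,st[i].tolist(),X.round(1),pol(X))
    return im
E
python3 - <<'E'
from h import *
brass('top')
s=robot.sense(); print(s['ee_pos'],s['tool_rot'],s['wrist_force'],pol(s['ee_pos']))
E
```

```text
top [327, 203, 15, 16, 122] [498.7   5.1 118. ] (np.float64(106.5), np.float64(-145.2))
[522.61234573  94.07230933 114.46918472] [ 1.79944999e+02 -1.42459606e-02  8.41434583e+01] [-0.44828849 -0.38169599  0.37746613] (np.float64(69.5), np.float64(156.0))
```

Call:
play_rows([
  [-0.0042,-0.0011,0,0,0,-0.0097],
  [-0.0042,-0.0011,0,0,0,-0.0097],
  [-0.0042,-0.0011,0,0,0,-0.0097],
  [-0.0042,-0.0011,0,0,0,-0.0097],
  [-0.0042,-0.0011,0,0,0,-0.0097],
  [-0.0042,-0.0011,0,0,0,-0.0097],
  [-0.0042,-0.0011,0,0,0,-0.0097],
  [-0.0042,-0.0011,0,0,0,-0.0097],
  [-0.0042,-0.0011,0,0,0,-0.0097],
  [-0.0042,-0.0011,0,0,0,-0.0097],
  [-0.0042,-0.0011,0,0,0,-0.0097],
  [0,0,0,0,0,0],
])

```text
time: 5.7
ee_pos: [517.7, 70.9, 114.2]
tool_rot: [180.0, 0.0, 103.2]
wrist_force: [-0.2, -0.5, 0.5]
grip_width: 0.002
grasp_force: 0.0
```

```bash
python3 - <<'E'
from h import *
im=brass('top'); im2=brass('side'); im3=brass('wrist')
save(im,'t3.png');save(im2,'s3.png');save(im3,'w3.png')
a=cv2.resize(im[185:235,310:380],None,fx=5.5,fy=5.5,interpolation=cv2.INTER_CUBIC)
b=cv2.resize(im2[180:250,275:345],None,fx=5.5,fy=5.5,interpolation=cv2.INTER_CUBIC)
o=np.zeros((400,780,3),np.uint8); o[:275,:385]=a; o[:385,390:775]=b; save(o,'c3.png')
s=robot.sense(); print(s['ee_pos'],s['tool_rot'],s['wrist_force'],pol(s['ee_pos']))
E
```

```text
top [337, 193, 15, 15, 114] [524.5 -20.9 118. ] (np.float64(106.4), np.float64(-125.4))
side [310, 200, 14, 10, 89] [526.4 -22.5 118. ] (np.float64(106.6), np.float64(-124.0))
[517.87730915  71.28644402 113.83576135] [1.79958283e+02 1.96319508e-02 1.03141023e+02] [-0.22249431 -0.44219394 -0.40584121] (np.float64(68.4), np.float64(175.4))
```

View pics/c3.png

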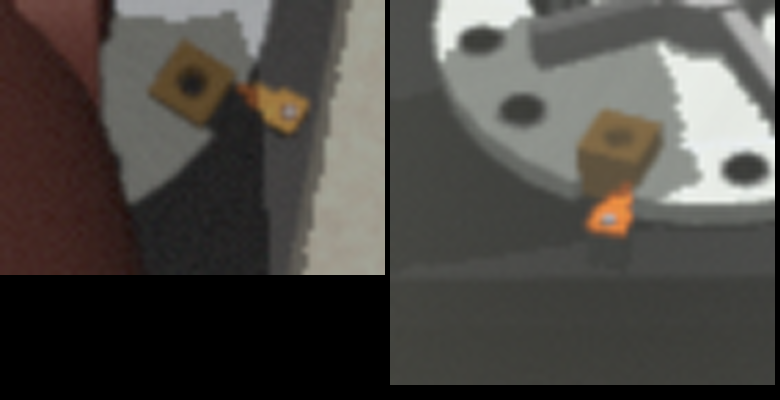

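```bash
cat >> h.py <<'E'
def tri(a,b):
    A=[];y=[]
    for (o,d) in (a,b):
        d=d/np.linalg.norm(d); M=np.eye(3)-np.outer(d,d); A.append(M); y.append(M@o)
    return np.linalg.lstsq(np.vstack(A),np.hstack(y),rcond=None)[0]
E
python3 - <<'E'
from h import *
t,s=cam('top'),cam('side')
f=lambda u,v:(u/5.5+310,v/5.5+185); g=lambda u,v:((u-390)/5.5+275,v/5.5+180)
for n,a,b in [('hole',(192,82),(619,137)),('tip',(238,89),(626,187)),('screw',(290,111),(607,218))]:
    X=tri(ray(t,*f(*a)),ray(s,*g(*b))); print(n,X.round(1),pol(X), pol(atz(t,*f(*a),118)),pol(atz(s,*g(*b),118)))
E
```

```text
hole [526.  -21.7 116.8] (np.float64(106.1), np.float64(-124.5)) (np.float64(107.0), np.float64(-125.3)) (np.float64(106.5), np.float64(-123.5))
tip [524.1 -42.3 106.5] (np.float64(124.6), np.float64(-119.8)) (np.float64(125.6), np.float64(-121.4)) (np.float64(135.7), np.float64(-117.5))
screw [512.3 -64.2 111.2] (np.float64(149.5), np.float64(-119.6)) (np.float64(149.9), np.float64(-120.4)) (np.float64(155.9), np.float64(-118.4))
```

Call:
play_rows([
  [-0.0034,-0.0009,0,0,0,-0.008],
  [-0.0034,-0.0009,0,0,0,-0.008],
  [-0.0034,-0.0009,0,0,0,-0.008],
  [0,0,0,0,0,0],
])

```text
time: 6.25
ee_pos: [517.6, 65.9, 113.3]
tool_rot: [-180.0, 0.0, 107.6]
wrist_force: [0.1, -0.8, 0.3]
grip_width: -0.001
grasp_force: 0.1
```

```bash
python3 - <<'E'
from h import *
im=brass('top'); im2=brass('side')
s=robot.sense(); print(s['ee_pos'],s['tool_rot'],s['wrist_force'],pol(s['ee_pos']))
E
```

```text
top [339, 190, 15, 15, 117] [531.5 -25.1 118. ] (np.float64(106.0), np.float64(-121.0))
side [313, 201, 13, 10, 91] [532.6 -26.9 118. ] (np.float64(107.0), np.float64(-120.0))
[517.57564848  66.00649866 113.2227542 ] [-1.79988697e+02  1.66639366e-02  1.07526941e+02] [ 0.59459035 -0.12938976  0.38459089] (np.float64(68.5), np.float64(179.8))
```

```bash
python3 - <<'E'
from h import *
t=np.radians(107.5); b=(517.6+6*np.cos(t),66+6*np.sin(t))
rows([(*b,113,107.5,2),(*b,190,107.5,3),(421,-272,190,173.4,9)])
E
```

```text
[[0.006,0,0.0002,-0,0,0.0001],[0.006,0,0.0002,-0.0001,0.0001,0],[-0,0,-0.0513,0,-0,0],[-0,0,-0.0513,0,-0,0],[-0,0.0001,-0.0514,0,-0,0],[-0.0665,-0.0431,-0,0,0,-0.0407],[-0.0605,-0.0512,-0,0,0,-0.0407],[-0.0534,-0.0585,-0,0,0,-0.0407],[-0.0456,-0.0648,-0,0,0,-0.0407],[-0.0369,-0.0701,-0,0,0,-0.0407],[-0.0277,-0.0743,-0,0,0,-0.0406],[-0.018,-0.0772,-0,0,0,-0.0407],[-0.008,-0.0788,-0,0,0,-0.0406],[0.0021,-0.0792,-0,0,0,-0.0407]] 14
max 39.64776160138174
```

Call:
play_rows([
  [0.006,0,0,0,0,0],
  [0.006,0,0,0,0,0],
  [0,0,-0.052,0,0,0],
  [0,0,-0.052,0,0,0],
  [0,0,-0.052,0,0,0],
])

```text
time: 6.85
ee_pos: [515.4, 72.2, 192.1]
tool_rot: [-180.0, -0.0, 107.6]
wrist_force: [0.7, -0.2, -0.0]
grip_width: -0.001
grasp_force: 0.0
```

Call:
play_rows([
  [-0.0665,-0.0431,0,0,0,-0.0407],
  [-0.0605,-0.0512,0,0,0,-0.0407],
  [-0.0534,-0.0585,0,0,0,-0.0407],
  [-0.0456,-0.0648,0,0,0,-0.0407],
  [-0.0369,-0.0701,0,0,0,-0.0407],
  [-0.0277,-0.0743,0,0,0,-0.0407],
  [-0.018,-0.0772,0,0,0,-0.0407],
  [-0.008,-0.0788,0,0,0,-0.0407],
  [0.0021,-0.0792,0,0,0,-0.0407],
  [0,0,0,0,0,0],
  [0,0,0,0,0,0],
], jaw=-1)

```text
time: 7.95
ee_pos: [420.9, -272.2, 191.1]
tool_rot: [180.0, -0.0, 173.3]
wrist_force: [0.3, -1.2, -0.3]
grip_width: 1.002
grasp_force: 0.0
```

```bash
python3 - <<'E'
from h import *
brass('top')
c=cam('wrist'); im=robot.snapshot('wrist'); save(im,'w4.png')
hsv=cv2.cvtColor(im,cv2.COLOR_RGB2HSV); H,S,V=cv2.split(hsv)
m=((S>110)&(H<17)&(V>60)).astype(np.uint8)
k,l,st,ce=cv2.connectedComponentsWithStats(m)
for i in range(1,k):
    if st[i,4]>100: print(st[i].tolist(),ce[i].round(1),atz(c,*ce[i],86).round(1))
print(proj(c,[(420.6,-272.5,86)]))
s=robot.sense();print(s['ee_pos'],s['tool_rot'])
E
```

```text
top [340, 190, 26, 20, 186] [525.4 -35.7 118. ] (np.float64(118.3), np.float64(-120.9))
[390, 0, 32, 21, 544] [405.3   8.7] [ 305.9 -198.3   86. ]
[288, 41, 33, 33, 821] [304.   57.3] [ 328.1 -265.9   86. ]
[294, 178, 28, 27, 599] [307.7 191.1] [ 419.2 -274.5   86. ]
[589, 276, 36, 24, 467] [606.4 289.3] [534.1 -35.2  86. ]
[[310.57972693 192.68560869]]
[ 421.30555255 -270.96159817  191.2122303 ] [ 1.79968823e+02 -1.58889148e-02  1.73440313e+02]
```

View pics/w4.png

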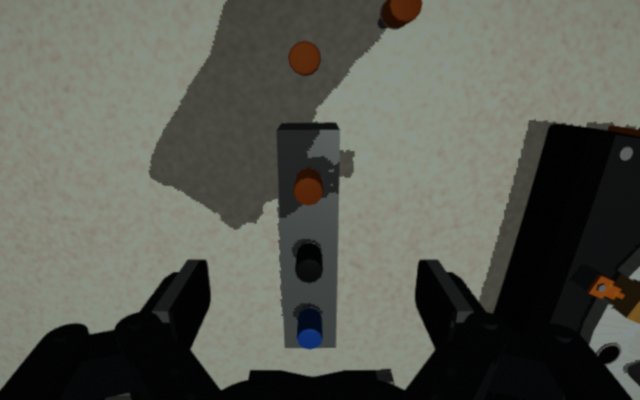

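The picture shows the stand upright in the middle, with the orange head at (308,190), black at (308,262) and blue at (310,330). The loose look-alikes are at (304,57) and (403,10). The gripper straddles the orange pin in the stand, so I'm descending on it.

Call:
play_rows([
  [0.001,-0.0015,0.05,0,0,0],
  [0.001,-0.0015,0.06,0,0,0],
  [0,0,0.06,0,0,0],
  [0,0,0.05,0,0,0],
  [0,0,0.03,0,0,0],
  [0,0,0.016,0,0,0],
  [0,0,0,0,0,0],
])

```text
time: 8.75
ee_pos: [420.0, -272.0, 57.7]
tool_rot: [179.9, -0.1, 173.5]
wrist_force: [0.1, 0.2, -0.1]
grip_width: 0.998
grasp_force: 0.0
```

Call:
play_rows([
  [0,0,0,0,0,0],
  [0,0,0,0,0,0],
  [0,0,0,0,0,0],
  [0,0,0,0,0,0],
  [0,0,0,0,0,0],
  [0,0,0,0,0,0],
  [0,0,0,0,0,0],
  [0,0,0,0,0,0],
], jaw=1, grip_force=40)

```text
time: 9.55
ee_pos: [420.3, -273.5, 58.8]
tool_rot: [-180.0, 0.0, 173.5]
wrist_force: [-0.9, 0.4, 5.3]
grip_width: 0.241
grasp_force: 38.9
```

```bash
python3 - <<'E'
from h import *
s=robot.sense();p=s['ee_pos'];print(p)
rows([(p[0],p[1],120,173.5,3),(p[0],p[1],215,173.5,3),(533.4,-25.6,215,173.5,8)])
E
```

```text
[ 420.28603791 -273.48548309   58.83843658]
[[-0,-0,-0.0408,-0,0.0001,-0],[-0,-0,-0.0408,-0.0001,0.0001,-0.0001],[-0,-0,-0.0407,-0,0,-0],[-0,-0,-0.0633,-0,0,-0],[-0,-0,-0.0634,-0,0,-0],[-0.0001,-0.0001,-0.0633,-0,0,-0],[-0.0211,0.0648,-0,-0,0,-0],[-0.0211,0.0648,-0,-0,0,-0],[-0.0211,0.0648,-0,-0,0,-0],[-0.021,0.0648,-0,-0,0,-0],[-0.0211,0.0648,-0,-0,0,-0],[-0.021,0.0648,-0,-0,0,-0],[-0.0211,0.0647,-0,-0,0,-0],[-0.021,0.0648,-0.0001,-0,0,-0]] 14
max 34.0743671988197
```

Call:
play_rows([
  [0,0,-0.02,0,0,0],
  [0,0,-0.045,0,0,0],
  [0,0,-0.05,0,0,0],
  [0,0,-0.06,0,0,0],
  [0,0,-0.06,0,0,0],
  [0,0,-0.06,0,0,0],
  [-0.0211,0.0648,-0.018,0,0,0],
  [-0.0211,0.0648,0,0,0,0],
  [-0.0211,0.0648,0,0,0,0],
  [-0.0211,0.0648,0,0,0,0],
  [-0.0211,0.0648,0,0,0,0],
  [-0.0211,0.0648,0,0,0,0],
  [-0.0211,0.0648,0,0,0,0],
  [-0.0211,0.0648,0,0,0,0],
  [0,0,0,0,0,0],
  [0,0,0,0,0,0],
])

```text
time: 11.15
ee_pos: [533.1, -24.7, 215.1]
tool_rot: [-180.0, -0.0, 173.6]
wrist_force: [-0.4, -0.2, -0.9]
grip_width: 0.246
grasp_force: 39.9
```

```bash
python3 - <<'E'
from h import *
print(proj(cam('wrist'),[(533.4,-25.6,118)]))
im=brass('wrist'); save(im,'w5.png')
s=robot.sense();print(s['ee_pos'],s['tool_rot'],s['grip_width'])
E
```

```text
[[311.13929695 197.15446614]]
wrist [287, 168, 52, 53, 1638] [530.4 -24.6 118. ] (np.float64(106.2), np.float64(-121.6))
[532.97352219 -25.45356391 215.08864612] [-1.79983516e+02 -1.82856370e-02  1.73506704e+02] 0.23743815425742226
```

View pics/w5.png

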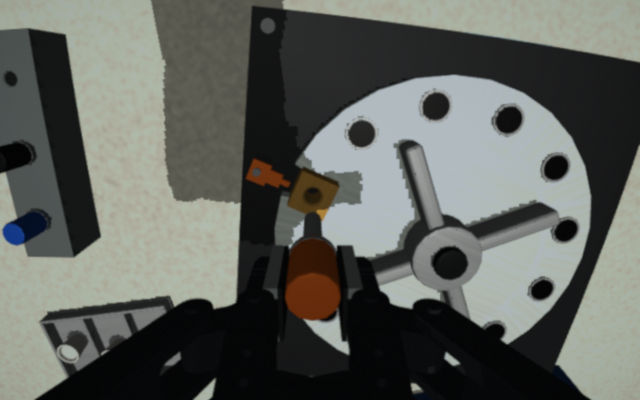

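```bash
python3 - <<'E'
from h import *
c=cam('wrist'); im=cv2.cvtColor(cv2.imread('pics/w5.png'),cv2.COLOR_BGR2RGB); g=cv2.cvtColor(im,cv2.COLOR_RGB2GRAY)
s=robot.sense();p=s['ee_pos']
print('tip proj',proj(c,[(p[0],p[1],p[2]-55),(p[0],p[1],p[2]-9)]))
X=atz(c,314,195,118);print(X,pol(X))
save(cv2.resize(im[165:255,270:360],None,fx=6.5,fy=6.5,interpolation=cv2.INTER_CUBIC),'w5c.png')
E
```

```text
tip proj [[312.29795304 218.60756509]
 [312.26552371 254.46744215]]
[531.90729594 -24.14207123 118.        ] (np.float64(105.0), np.float64(-121.1))
```

View pics/w5c.png

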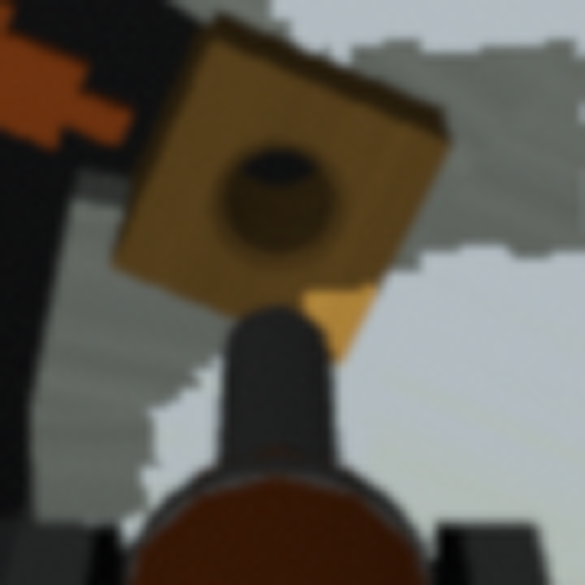

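The hole shows at (313,196) and the pin tip directly below it at (313,218). They line up laterally, and the hole is within 1 mm of the tool's xy position.

Call:
play_rows([
  [0.001,0.0005,0.03,0,0,0],
  [0,0,0.03,0,0,0],
  [0,0,0.02,0,0,0],
  [0,0,0.008,0,0,0],
  [0,0,0.004,0,0,0],
  [0,0,0,0,0,0],
])

```text
time: 11.8
ee_pos: [532.9, -25.3, 169.0]
tool_rot: [-180.0, 0.0, 173.5]
wrist_force: [0.0, -0.2, -0.1]
grip_width: 0.243
grasp_force: 40.0
```

Call:
play_rows([
  [0,0,0.005,0,0,0],
  [0,0,0.005,0,0,0],
  [0,0,0.005,0,0,0],
  [0,0,0.005,0,0,0],
  [0,0,0,0,0,0],
])

```text
time: 12.3
ee_pos: [532.6, -24.9, 158.4]
tool_rot: [180.0, -0.0, 173.5]
wrist_force: [-0.2, 0.3, -0.6]
grip_width: 0.244
grasp_force: 40.0
```

Call:
play_rows([
  [0,0,0.005,0,0,0],
  [0,0,0.005,0,0,0],
  [0,0,0.005,0,0,0],
  [0,0,0,0,0,0],
])

```text
time: 12.7
ee_pos: [532.6, -24.9, 150.9]
tool_rot: [180.0, -0.0, 173.5]
wrist_force: [-0.5, 0.0, -0.7]
grip_width: 0.243
grasp_force: 40.0
```

Call:
play_rows([
  [0,0,0.005,0,0,0],
  [0,0,0.001,0,0,0],
  [0,0,0,0,0,0],
])

```text
time: 13.0
ee_pos: [532.8, -25.0, 148.2]
tool_rot: [180.0, -0.0, 173.5]
wrist_force: [0.3, -0.2, -0.1]
grip_width: 0.246
grasp_force: 40.0
```

Call:
play_rows([
  [0,0,0,0,0,0],
  [0,0,0,0,0,0],
  [0,0,0,0,0,0],
  [0,0,0,0,0,0],
  [0,0,0,0,0,0],
  [0,0,0,0,0,0],
], jaw=-1)

```text
time: 13.6
ee_pos: [532.9, -25.0, 148.3]
tool_rot: [-180.0, 0.0, 173.5]
wrist_force: [0.5, 0.4, -0.1]
grip_width: 1.0
grasp_force: 0.0
```

Call:
play_rows([
  [0,0,-0.04,0,0,0],
  [0,0,-0.07,0,0,0],
  [0,0,-0.08,0,0,0],
  [0,0,0,0,0,0],
])

```text
time: 14.0
ee_pos: [535.5, -25.4, 248.2]
tool_rot: [-180.0, 0.5, 173.5]
wrist_force: [0.5, -0.2, 0.0]
grip_width: 1.002
grasp_force: 0.0
```

```bash
python3 - <<'E'
from h import *
s=robot.sense();print(s['ee_pos'],s['tool_rot'])
print('head top exp',proj(cam('wrist'),[(532.7,-25,172),(532.7,-25,118)]))
im=robot.snapshot('wrist'); im2=robot.snapshot('side')
a=cv2.resize(im[120:330,220:420],None,fx=2,fy=2); b=cv2.resize(im2[170:240,275:355],None,fx=4.8,fy=4.8,interpolation=cv2.INTER_CUBIC)
o=np.zeros((420,790,3),np.uint8); o[:a.shape[0],:a.shape[1]]=a; o[:b.shape[0],402:402+b.shape[1]]=b; save(o,'c6.png')
# approach point: spoke at hole-45
th=np.radians(-120.4-45); er=np.array([np.cos(th),np.sin(th)]); et=np.array([-er[1],er[0]])
q=C+66*er-24*et; print(q, np.degrees(th))
E
```

```text
[535.47242978 -25.43581123 248.2486768 ] [-179.967825      0.45673997  173.48659744]
head top exp [[312.52361463 201.55546013]
 [312.52421778 178.9480685 ]]
[516.18153015  72.38844245] -165.4
```

View pics/c6.png

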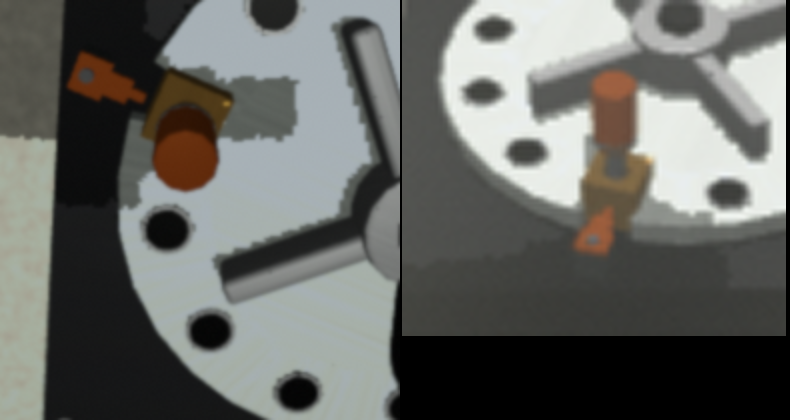

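The pin stands upright in the hole at the pointer, head at about (313,200), with bare shaft still showing (not yet home). Next I shut the gripper and go behind the spoke, closer to the hub this time.

```bash
python3 - <<'E'
from h import *
s=robot.sense();print(s['ee_pos'],s['tool_rot'])
th=np.radians(-120.4-45); er=np.array([np.cos(th),np.sin(th)]); et=np.array([-er[1],er[0]])
q=C+45*er-25*et; print(q)
rows([(*q,235,104.6,9)])
E
```

```text
[533.4356776 -25.0897463 243.9804314] [-1.79991615e+02  1.12446104e-01  1.73485182e+02]
[536.25135337  78.64960814]
[[0.002,0.023,0.002,0,0.0001,0.0425],[0.005,0.0225,0.002,0,0.0001,0.0425],[0.008,0.0216,0.002,0,0,0.0425],[0.0108,0.0204,0.002,0.0001,0.0001,0.0425],[0.0134,0.0188,0.002,0,0,0.0425],[0.0158,0.0168,0.002,0,0.0001,0.0425],[0.0179,0.0145,0.002,0.0001,0,0.0426],[0.0197,0.012,0.002,0,0.0001,0.0425],[0.0211,0.0094,0.0019,0.0001,0,0.0426]] 9
max 11.588571956889252
```

Call:
play_rows([
  [0.002,0.023,0.002,0,0,0.0425],
  [0.005,0.0225,0.002,0,0,0.0425],
  [0.008,0.0216,0.002,0,0,0.0425],
  [0.0108,0.0204,0.002,0,0,0.0425],
  [0.0134,0.0188,0.002,0,0,0.0425],
  [0.0158,0.0168,0.002,0,0,0.0425],
  [0.0179,0.0145,0.002,0,0,0.0425],
  [0.0197,0.012,0.002,0,0,0.0425],
  [0.0211,0.0094,0.002,0,0,0.0425],
  [0,0,0,0,0,0],
  [0,0,0,0,0,0],
], jaw=1)

```text
time: 15.2
ee_pos: [535.1, 78.6, 233.3]
tool_rot: [-179.9, -0.0, 104.9]
wrist_force: [-0.4, 0.4, 0.4]
grip_width: 0.0
grasp_force: 0.0
```

```bash
python3 - <<'E'
from h import *
s=robot.sense();print(s['ee_pos'],s['tool_rot'],s['grip_width'])
th=np.radians(-120.4-45); er=np.array([np.cos(th),np.sin(th)]); et=np.array([-er[1],er[0]])
q=C+45*er-25*et
rows([(*q,113,104.6,6)])
E
```

```text
[535.11206093  78.64463672 233.32930753] [-1.79901903e+02 -1.12772555e-02  1.04899169e+02] 0.00038337514715911566
[[-0.0001,0.0004,0.0401,-0.0001,-0,0.0003],[-0.0001,0.0004,0.0401,-0.0001,-0,0.0003],[-0.0001,0.0004,0.0401,-0.0001,-0,0.0003],[-0.0001,0.0004,0.0401,-0.0001,-0,0.0003],[-0.0001,0.0004,0.0401,-0.0001,-0,0.0002],[-0.0001,0.0004,0.0402,-0,-0.0001,0.0003]] 6
max 20.101057186128294
```

Call:
play_rows([
  [0,0.0004,0.04,0,0,0],
  [0,0.0004,0.04,0,0,0],
  [0,0.0004,0.04,0,0,0],
  [0,0.0004,0.04,0,0,0],
  [0,0.0004,0.04,0,0,0],
  [0,0.0004,0.04,0,0,0],
  [0,0,0,0,0,0],
])

```text
time: 15.9
ee_pos: [534.8, 78.3, 111.8]
tool_rot: [-179.7, -0.1, 104.8]
wrist_force: [-1.0, 0.0, 0.8]
grip_width: -0.005
grasp_force: 0.0
```

```bash
cat >> h.py <<'E'
def toolpol(spoke):
    s=robot.sense(); th=np.radians(spoke); er=np.array([np.cos(th),np.sin(th)]); et=np.array([-er[1],er[0]])
    d=s['ee_pos'][:2]-C; return d@er,d@et
E
python3 - <<'E'
from h import *
print(toolpol(-165.4),robot.sense()['ee_pos'])
brass('top')
E
```

```text
(np.float64(46.491364333924224), np.float64(-25.063352581480174)) [534.79217719  78.33498776 111.76885351]
top [339, 195, 15, 10, 53] [524.7 -24.  118. ] (np.float64(108.8), np.float64(-124.4))
```

Call:
play_rows([
  [-0.0028,0,0,0,0,0],
  [-0.0028,0,0,0,0,0],
  [-0.0028,0,0,0,0,0],
  [-0.0028,0,0,0,0,0],
  [-0.0028,0,0,0,0,0],
  [-0.0009,-0.0003,0,0,0,-0.003],
  [-0.0009,-0.0003,0,0,0,-0.003],
  [-0.0009,-0.0003,0,0,0,-0.003],
  [-0.0009,-0.0003,0,0,0,-0.003],
  [-0.0009,-0.0003,0,0,0,-0.003],
  [-0.0009,-0.0003,0,0,0,-0.003],
])

```text
time: 17.05
ee_pos: [538.3, 69.9, 114.3]
tool_rot: [180.0, -0.1, 107.9]
wrist_force: [-1.2, 4.9, 0.9]
grip_width: -0.004
grasp_force: 2.1
```

```bash
cat >> h.py <<'E'
def head():
    c=cam('side'); im=robot.snapshot('side'); hsv=cv2.cvtColor(im,cv2.COLOR_RGB2HSV); H,S,V=cv2.split(hsv)
    m=((S>110)&(H<17)).astype(np.uint8); k,l,st,ce=cv2.connectedComponentsWithStats(m)
    for i in range(1,k):
        x,y,w,h,a=st[i]
        if 295<x<375 and 165<y<240 and a>25: print('head',st[i].tolist(),ce[i].round(1),pol(atz(c,*ce[i],154)))
    return im
E
python3 - <<'E'
from h import *
head();brass('side')
s=robot.sense();print(s['ee_pos'],s['tool_rot'],s['wrist_force'])
E
```

```text
head [317, 185, 9, 15, 107] [320.5 191.7] (np.float64(99.1), np.float64(-119.3))
head [310, 213, 9, 10, 58] [315.  218.2] (np.float64(188.6), np.float64(-114.8))
side [314, 201, 14, 13, 87] [533.4 -33.4 118. ] (np.float64(112.3), np.float64(-118.0))
[538.3352662   69.67973614 114.28502486] [-1.79993936e+02 -2.83631507e-02  1.07910181e+02] [-1.1997595   4.04603687  0.79945279]
```

Call:
play_rows([
  [0,0,0,0,0,0],
])

```text
time: 17.25
ee_pos: [538.4, 69.6, 114.3]
tool_rot: [-180.0, -0.0, 107.9]
wrist_force: [-0.6, 3.6, 1.3]
grip_width: -0.002
grasp_force: 2.0
```

Call:
play_rows([
  [-0.0009,-0.0003,0,0,0,-0.003],
])

```text
time: 17.35
ee_pos: [538.4, 69.1, 114.3]
tool_rot: [-180.0, -0.0, 108.4]
wrist_force: [-1.4, 3.8, 1.1]
grip_width: 0.002
grasp_force: 2.0
```

Call:
play_rows([
  [-0.0009,-0.0003,0,0,0,-0.003],
  [-0.0009,-0.0003,0,0,0,-0.003],
  [-0.0009,-0.0003,0,0,0,-0.003],
])

```text
time: 17.65
ee_pos: [538.3, 67.5, 114.3]
tool_rot: [-180.0, -0.0, 110.1]
wrist_force: [-2.1, 3.6, 2.1]
grip_width: -0.001
grasp_force: 2.0
```

Call:
play_rows([
  [-0.0009,-0.0003,0,0,0,-0.003],
  [-0.0009,-0.0003,0,0,0,-0.003],
  [-0.0009,-0.0003,0,0,0,-0.003],
])

```text
time: 17.95
ee_pos: [538.3, 66.0, 114.3]
tool_rot: [-180.0, -0.0, 111.7]
wrist_force: [-2.9, 3.8, 2.2]
grip_width: -0.002
grasp_force: 2.1
```

Call:
play_rows([
  [-0.0009,-0.0003,0,0,0,-0.003],
  [-0.0009,-0.0003,0,0,0,-0.003],
  [-0.0009,-0.0003,0,0,0,-0.003],
])

```text
time: 18.25
ee_pos: [538.4, 64.6, 114.3]
tool_rot: [-180.0, -0.0, 113.3]
wrist_force: [-4.3, 3.1, 2.6]
grip_width: -0.005
grasp_force: 2.1
```

Call:
play_rows([
  [-0.0009,-0.001,0,0,0,-0.003],
  [-0.0009,-0.001,0,0,0,-0.003],
  [-0.0009,-0.001,0,0,0,-0.003],
])

```text
time: 18.55
ee_pos: [538.4, 62.9, 114.3]
tool_rot: [179.9, 0.0, 114.9]
wrist_force: [0.7, 4.6, -1.9]
grip_width: -0.001
grasp_force: 1.8
```

Call:
play_rows([
  [-0.0009,-0.0004,0,0,0,-0.003],
  [-0.0009,-0.0004,0,0,0,-0.003],
  [-0.0009,-0.0004,0,0,0,-0.003],
])

```text
time: 18.85
ee_pos: [538.2, 61.4, 114.4]
tool_rot: [180.0, 0.0, 116.6]
wrist_force: [1.8, 3.2, -2.0]
grip_width: -0.001
grasp_force: 1.8
```

Call:
play_rows([
  [-0.0009,-0.0003,0,0,0,-0.003],
  [-0.0009,-0.0003,0,0,0,-0.003],
  [-0.0009,-0.0003,0,0,0,-0.003],
])

```text
time: 19.15
ee_pos: [538.2, 60.0, 114.4]
tool_rot: [180.0, 0.0, 118.2]
wrist_force: [1.0, 5.5, -0.7]
grip_width: -0.004
grasp_force: 1.8
```

Call:
play_rows([
  [-0.0009,-0.0003,0,0,0,-0.003],
  [-0.0009,-0.0003,0,0,0,-0.003],
  [-0.0009,-0.0003,0,0,0,-0.003],
])

```text
time: 19.45
ee_pos: [538.4, 58.6, 114.4]
tool_rot: [180.0, 0.0, 119.8]
wrist_force: [1.0, 5.5, 0.6]
grip_width: -0.002
grasp_force: 1.8
```

Call:
play_rows([
  [-0.0009,-0.0003,0,0,0,-0.003],
  [-0.0009,-0.0003,0,0,0,-0.003],
  [-0.0009,-0.0003,0,0,0,-0.003],
])

```text
time: 19.75
ee_pos: [538.6, 57.2, 114.3]
tool_rot: [180.0, -0.0, 121.4]
wrist_force: [0.4, 3.5, -0.0]
grip_width: -0.006
grasp_force: 1.8
```

Call:
play_rows([
  [-0.0009,-0.0003,0,0,0,-0.003],
  [-0.0009,-0.0003,0,0,0,-0.003],
  [-0.0009,-0.0003,0,0,0,-0.003],
])

```text
time: 20.05
ee_pos: [538.9, 55.8, 114.3]
tool_rot: [-180.0, -0.0, 123.0]
wrist_force: [0.3, 4.7, 1.0]
grip_width: -0.003
grasp_force: 1.8
```

Call:
play_rows([
  [-0.0009,-0.0003,0,0,0,-0.003],
  [-0.0009,-0.0003,0,0,0,-0.003],
  [-0.0009,-0.0003,0,0,0,-0.003],
])

```text
time: 20.35
ee_pos: [539.2, 54.4, 114.3]
tool_rot: [-180.0, -0.0, 124.7]
wrist_force: [-0.6, 4.2, 0.8]
grip_width: -0.005
grasp_force: 1.8
```

Call:
play_rows([
  [-0.0009,-0.0003,0,0,0,-0.003],
  [-0.0009,-0.0003,0,0,0,-0.003],
  [-0.0009,-0.0003,0,0,0,-0.003],
])

```text
time: 20.65
ee_pos: [539.6, 53.0, 114.3]
tool_rot: [-180.0, -0.0, 126.3]
wrist_force: [-0.6, 3.6, 1.8]
grip_width: -0.002
grasp_force: 1.9
```

Call:
play_rows([
  [-0.0009,-0.0003,0,0,0,-0.003],
  [-0.0009,-0.0003,0,0,0,-0.003],
  [-0.0009,-0.0003,0,0,0,-0.003],
])

```text
time: 20.95
ee_pos: [540.0, 51.6, 114.3]
tool_rot: [-180.0, -0.0, 127.9]
wrist_force: [-1.6, 4.4, 3.0]
grip_width: -0.004
grasp_force: 1.9
```

```bash
python3 -c "
from h import *
head();brass('side')"
```

```text
head [335, 186, 10, 15, 107] [339.  192.7] (np.float64(100.0), np.float64(-94.7))
head [311, 214, 8, 9, 45] [315.2 218.5] (np.float64(189.6), np.float64(-114.6))
side [332, 203, 11, 11, 74] [570.8 -43.8 118. ] (np.float64(110.7), np.float64(-97.9))
```

Call:
play_rows([
  [-0.0009,-0.0004,0,0,0,-0.003],
  [-0.0009,-0.0004,0,0,0,-0.003],
  [-0.0009,-0.0004,0,0,0,-0.003],
])

```text
time: 21.35
ee_pos: [540.5, 50.3, 114.3]
tool_rot: [-180.0, -0.0, 129.5]
wrist_force: [-2.5, 4.5, 3.2]
grip_width: 0.002
grasp_force: 2.0
```

Call:
play_rows([
  [-0.0009,-0.0005,0,0,0,-0.003],
  [-0.0009,-0.0005,0,0,0,-0.003],
  [-0.0009,-0.0005,0,0,0,-0.003],
])

```text
time: 21.65
ee_pos: [541.0, 48.8, 114.3]
tool_rot: [180.0, -0.0, 131.1]
wrist_force: [-1.0, 4.7, 1.5]
grip_width: -0.002
grasp_force: 1.9
```

Call:
play_rows([
  [-0.0009,-0.0004,0,0,0,-0.003],
  [-0.0009,-0.0004,0,0,0,-0.003],
  [-0.0009,-0.0004,0,0,0,-0.003],
])

```text
time: 21.95
ee_pos: [541.4, 47.4, 114.3]
tool_rot: [180.0, -0.0, 132.8]
wrist_force: [-0.9, 4.9, 0.5]
grip_width: -0.001
grasp_force: 1.8
```

Call:
play_rows([
  [-0.0009,-0.0004,0,0,0,-0.003],
  [-0.0009,-0.0004,0,0,0,-0.003],
  [-0.0009,-0.0004,0,0,0,-0.003],
])

```text
time: 22.25
ee_pos: [541.7, 46.0, 114.2]
tool_rot: [-180.0, -0.0, 134.4]
wrist_force: [0.4, 4.6, -0.1]
grip_width: -0.001
grasp_force: 1.8
```

Call:
play_rows([
  [-0.0009,-0.0003,0,0,0,-0.003],
  [-0.0009,-0.0003,0,0,0,-0.003],
  [-0.0009,-0.0003,0,0,0,-0.003],
])

```text
time: 22.55
ee_pos: [542.3, 44.7, 114.2]
tool_rot: [-180.0, -0.0, 136.0]
wrist_force: [-1.0, 4.2, -0.4]
grip_width: -0.001
grasp_force: 1.8
```

Call:
play_rows([
  [-0.0009,-0.0003,0,0,0,-0.003],
  [-0.0009,-0.0003,0,0,0,-0.003],
  [-0.0009,-0.0003,0,0,0,-0.003],
])

```text
time: 22.85
ee_pos: [543.0, 43.4, 114.2]
tool_rot: [-180.0, -0.0, 137.6]
wrist_force: [-1.3, 5.0, 0.0]
grip_width: 0.003
grasp_force: 1.8
```

Call:
play_rows([
  [-0.0009,-0.0003,0,0,0,-0.003],
  [-0.0009,-0.0003,0,0,0,-0.003],
  [-0.0009,-0.0003,0,0,0,-0.003],
])

```text
time: 23.15
ee_pos: [543.7, 42.1, 114.2]
tool_rot: [-180.0, -0.0, 139.2]
wrist_force: [-1.2, 4.3, -0.5]
grip_width: -0.005
grasp_force: 1.9
```

Call:
play_rows([
  [-0.0009,-0.0003,0,0,0,-0.003],
  [-0.0009,-0.0003,0,0,0,-0.003],
  [-0.0009,-0.0003,0,0,0,-0.003],
])

```text
time: 23.45
ee_pos: [544.4, 40.9, 114.2]
tool_rot: [-180.0, -0.0, 140.9]
wrist_force: [-1.4, 4.0, -0.8]
grip_width: -0.005
grasp_force: 1.9
```

Call:
play_rows([
  [-0.0009,-0.0003,0,0,0,-0.003],
  [-0.0009,-0.0003,0,0,0,-0.003],
  [-0.0009,-0.0003,0,0,0,-0.003],
])

```text
time: 23.75
ee_pos: [545.1, 39.7, 114.2]
tool_rot: [-180.0, -0.0, 142.5]
wrist_force: [-2.1, 2.8, -1.1]
grip_width: -0.002
grasp_force: 2.0
```

```bash
python3 -c "
from h import *
head();brass('side')"
```

```text
head [347, 184, 10, 15, 112] [350.7 190.4] (np.float64(100.1), np.float64(-78.5))
head [311, 214, 8, 9, 44] [315.2 218.5] (np.float64(189.4), np.float64(-114.6))
side [342, 201, 14, 11, 78] [596.8 -42.9 118. ] (np.float64(109.2), np.float64(-84.4))
```

Call:
play_rows([
  [-0.0009,-0.0003,0,0,0,-0.003],
  [-0.0009,-0.0003,0,0,0,-0.003],
  [-0.0009,-0.0003,0,0,0,-0.003],
])

```text
time: 24.15
ee_pos: [546.0, 38.4, 114.2]
tool_rot: [-180.0, -0.0, 144.1]
wrist_force: [-3.1, 1.1, -0.7]
grip_width: -0.001
grasp_force: 1.7
```

Call:
play_rows([
  [-0.0009,-0.0003,0,0,0,-0.003],
  [-0.0009,-0.0003,0,0,0,-0.003],
  [-0.0009,-0.0003,0,0,0,-0.003],
])

```text
time: 24.45
ee_pos: [546.8, 37.3, 114.3]
tool_rot: [-180.0, -0.0, 145.7]
wrist_force: [-3.5, 1.1, -0.9]
grip_width: -0.0
grasp_force: 1.6
```

Call:
play_rows([
  [-0.0009,-0.0003,0,0,0,-0.003],
  [-0.0009,-0.0003,0,0,0,-0.003],
  [-0.0009,-0.0003,0,0,0,-0.003],
])

```text
time: 24.75
ee_pos: [547.8, 36.2, 114.3]
tool_rot: [-180.0, 0.0, 147.3]
wrist_force: [-2.9, 0.0, -0.6]
grip_width: 0.002
grasp_force: 1.5
```

Call:
play_rows([
  [-0.0009,-0.0003,0,0,0,-0.003],
  [-0.0009,-0.0003,0,0,0,-0.003],
  [-0.0009,-0.0003,0,0,0,-0.003],
])

```text
time: 25.05
ee_pos: [548.5, 35.3, 114.3]
tool_rot: [-180.0, -0.0, 149.0]
wrist_force: [-6.0, 1.2, 0.7]
grip_width: 0.002
grasp_force: 2.8
```

```bash
python3 -c "
from h import *
im=head();brass('side'); im2=brass('top')
a=cv2.resize(im[170:240,300:390],None,fx=4.4,fy=4.4,interpolation=cv2.INTER_CUBIC);b=cv2.resize(im2[160:230,310:395],None,fx=4.4,fy=4.4,interpolation=cv2.INTER_CUBIC)
save(np.hstack([a,b]),'c7.png')"
```

```text
head [349, 188, 10, 16, 104] [353.9 195. ] (np.float64(118.0), np.float64(-79.0))
head [311, 214, 8, 9, 45] [315.2 218.5] (np.float64(189.6), np.float64(-114.6))
side [346, 201, 15, 9, 52] [607.7 -43.  118. ] (np.float64(111.0), np.float64(-78.8))
```

View pics/c7.png

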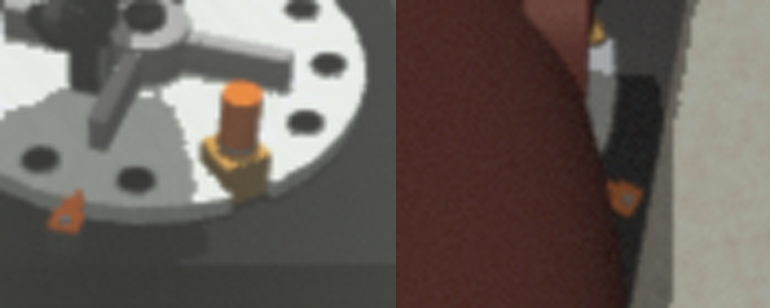

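```bash
python3 -c "
from h import *
c=cam('side')
for a in (-80,-77,-75):
  t=np.radians(a);x,y=C+105*np.array([np.cos(t),np.sin(t)])
  print(a,proj(c,[(x,y,154+18),(x,y,154-18),(x,y,136+18),(x,y,136-18)]).round(1).tolist())"
```

```text
-80 [[350.9, 185.8], [350.4, 198.0], [350.6, 192.0], [350.2, 203.9]]
-77 [[353.1, 185.1], [352.5, 197.4], [352.8, 191.3], [352.3, 203.3]]
-75 [[354.5, 184.7], [353.9, 196.9], [354.2, 190.9], [353.6, 202.8]]
```

Call:
play_rows([
  [0,0,0,0,0,0],
])

```text
time: 25.3
ee_pos: [548.4, 35.3, 114.3]
tool_rot: [-180.0, -0.0, 148.9]
wrist_force: [-4.9, 1.5, -0.4]
grip_width: 0.001
grasp_force: 2.2
```

The pin's head now sits on the brass block, its top at about (355,191) where fully home predicts (354,191), and the force has risen. It's locked, so I'm backing off.

Call:
play_rows([
  [0.003,0,0,0,0,0],
  [0.006,0,0,0,0,0],
  [0.006,0,0,0,0,0],
  [0,0,-0.04,0,0,0],
  [0,0,-0.06,0,0,0],
  [0,0,-0.06,0,0,0],
  [0,0,-0.06,0,0,0],
  [0.05,-0.05,0,0,0,0],
  [0.08,-0.05,0,0,0,0],
  [0.05,-0.05,0,0,0,0],
  [0,0,0,0,0,0],
  [0,0,0,0,0,0],
])

```text
time: 26.5
ee_pos: [426.8, 21.3, 225.0]
tool_rot: [179.9, 0.1, 148.9]
wrist_force: [0.5, 0.4, 0.9]
grip_width: -0.001
grasp_force: 0.0
```

```bash
python3 -c "
from h import *
im=head();brass('side'); im2=brass('top')
s=robot.sense();print(s['ee_pos'],s['wrist_force'])
a=cv2.resize(im[170:240,310:390],None,fx=4.8,fy=4.8,interpolation=cv2.INTER_CUBIC);b=cv2.resize(im2[160:230,310:390],None,fx=4.8,fy=4.8,interpolation=cv2.INTER_CUBIC)
save(np.hstack([a,b]),'c8.png')"
```

```text
head [351, 188, 8, 15, 70] [354.  193.6] (np.float64(113.4), np.float64(-77.7))
head [311, 214, 8, 9, 47] [315.1 218.6] (np.float64(189.8), np.float64(-114.7))
side [346, 201, 15, 8, 49] [607.7 -42.6 118. ] (np.float64(110.5), np.float64(-78.7))
top [344, 161, 13, 11, 62] [603.7 -35.4 118. ] (np.float64(102.7), np.float64(-80.2))
[427.61234407  21.39983074 224.49436964] [ 0.62057684  0.13423357 -0.635337  ]
```

View pics/c8.png

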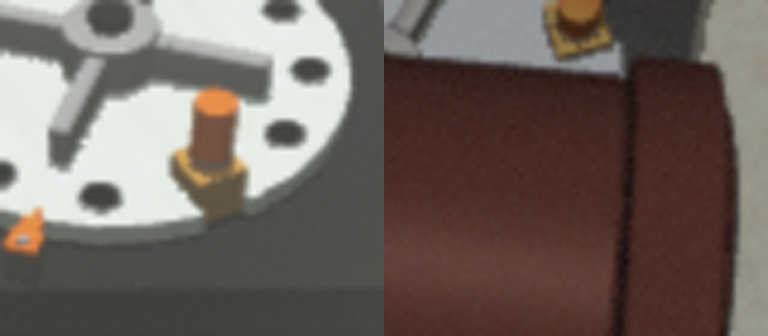

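The picture shows the pin upright at about (355,195) with its head seated on the brass block and no shaft showing. The robot is clear of everything, so I'm handing in.

```bash
python3 -c "
from h import *
print(robot.close_job())"
```

```text
the job is handed in; nothing more can be done
None
```

The job is handed in: the orange lock pin dropped into its socket and stands upright with its head on the brass block, the carousel is locked, and the robot is clear of everything; `close_job()` returned no verdict.

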